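# Clamp a blank in the drilling jig

### The arm

A 7-joint arm with a two-finger parallel gripper is mounted at the origin on the work surface. World frame = base frame: x ahead of the robot, y to its left, z up, the work surface at z = 0. Lengths are in m, angles in rad, forces in N, time in s.
With the tool pointing down it reaches from about 0.425 to 0.95 m from the base axis. Payload 16.7 kg.
Tool frame: the origin (TCP) lies midway between the tips of the shut fingers; the grasp point (between the pads) lies bot.hold_point_z behind it (bot.hold_point_z is the distance from the TCP to the grasp point, in m); z points along the fingers, y is the direction in which the jaws open and shut (so a half turn about z gives the same grasp; the last joint's range is limited). The gripper opens to 94 mm and grips with 3 to 60 N. Pads are 16 mm wide; open, the fingers measure 119 mm over their backs; the gripper's body (75 mm by 177 mm) begins 78 mm behind the grasp point.
Start: joints at [1.194, 0.426, 0.074, 1.606, -0.034, 1.111, -0.067], TCP at [0.152, -0.658, 0.205] pointing down, gripper open.
Joint ranges: [-2.85, 2.85], [-0.5, 2.14], [-1.23, 1.37], [0.21, 2.46], [-1.02, 4.16], [0.16, 2.05], [-2.73, 2.73]. Speed limits (rad/s): [1.89, 1.89, 2.39, 2.39, 3.01, 3.01, 3.01].

### API

Orientations are given as [roll, pitch, yaw] about the fixed x, y, z axes, in that order (R = Rz(yaw) Ry(pitch) Rx(roll)).
In Python, from workcell import bot gives the robot as it stands.
- The arm moves only by the shell command python3 -m handwheel 'ROWS' [FORCE]. ROWS is JSON, a list of rows, each an object with "hand": the opening in per cent of the stroke, from 0 (shut) to 100 (fully open); "delta_pos": the shift along the tool's x, y, z in m, a list of three; "angular": the turn, a rotation vector about the tool's x, y, z in rad, a list of three. In form: [{"hand": hand, "delta_pos": [tx, ty, tz], "angular": [rx, ry, rz]}, ...]. A call has 1 to 20 rows; each row shifts and turns the commanded pose from where the row before left it, along the tool's axes as they then stand; what a row does not reach is not made up. A row lasts 1/10 s, in which the tool goes at most 50 mm and 8.59 degrees, less where a joint would pass 70% of its speed; a pose out of reach is approached as far as the arm can. A call with a gripper value outside its range is refused whole. The fingers move at their own pace and stop on an object; FORCE is the grip in N (left out, the last holds). Time passes only in rows, so rows that do not move let the fingers close. It gives the time, the measured TCP pose, the force and the opening at its end, in the units of the state.
- bot.get_obs(): the state, without advancing time (a new reading comes with each control period).
- bot.camera(name): name is "side" or "top"; returns a dict with "pixels" (384x512x3 uint8, red, green, blue), "fov_y" (degrees; the focal length in pixels is half the picture's height over the tangent of half this angle, whatever the lens; pixels are square), "cx", "cy" (the principal point, pixels), "origin" and "rotation" of the camera in the world. Camera axes: x right, y down, z forward; pixel columns grow to the right and rows downward; lengths in m; the calibration is good to about 2 mm. A picture is of the moment at which its call begins. There is no depth.
- bot.finish_job(): hands the job in, once; it reports no verdict.
The state is a dict: "time_s": time; "q": joint angles; "dq": joint speeds; "tau": joint torques, N m; "tcp_pos": TCP position; "orientation": TCP orientation; "ft_force": force on the tool from outside, world axes, zero at the start; "torque": the same for the moment, N m; "width": finger opening in m.
Only numpy, scipy, OpenCV 4.12 (cv2) and the standard library are available. Lean on these libraries where they do the work, as an engineer would, in place of code of your own. Each camera call takes 0.05 s, during which the arm holds its last target. There are 200 camera calls.

### The job

Push the wooden blank along its channel in the plywood jig until its end butts against the stop block, then press the toggle clamp's handle down past its dead point until it snaps over and stays locked with its foot holding the blank. Only push with the fingers: do not lift the blank, and leave the glue bottle, the tape roll and the hammer where they are.

Things in the scene. Friction and masses are not known exactly. Their poses are not given: they have to be found in the camera images.
- jig: Fixed plywood jig board, 200 (x) x 250 (y) x 15 mm, origin on the bench top; it spans x -110..90, y -135..115 mm. A channel runs along y at x = 45 mm between two metal rails 10 mm above the board (inner faces x = 25 and 65 mm, y -125..80 mm), open at the -y end. The steel toggle clamp is bolted beside it at y = 30 mm (cheeks x -49..-3 mm, to 71 mm above the bench).
- stop_face (a point): The grey aluminium stop block (64 x 30 mm, 34 mm above the board) closes the channel's +y end. This point: middle of the face the blank must meet, at the level of the board's top (15 mm above the bench); axes as the jig's (its face looks to -y).
- blank: Loose dark-brown wooden blank, 36 x 110 x 30 mm (x, y, z), about 90 g, lying flat in the channel with 2 mm play each side, 25 to 60 mm short of the stop. Origin at the centre of its underside, y along its length, +y towards the stop. It stands 20 mm proud of the rails, so its rear end can be pushed above them.
- blank_end (a point): Middle of the lower edge of the blank's leading end (the +y end, that must meet the stop); axes as the blank's.
- blank_rear (a point): Middle of the upper edge of the blank's rear end (the -y end, the one to push on), 30 mm above the blank's underside; axes as the blank's.
- clamp_handle (a joint): Handle angle, rad: 0 open (leaning back, 60 degrees above level, towards the jig's -x), 1.05 locked (level, pointing to -x). A spring resists the push (6 to 9 N at the middle of the grip up to about 0.4 rad, then less and less) and throws the handle back open if let go before the dead point at about 0.7 rad; past it the handle snaps to the locked stop and stays.
- handle_pin (a point): The pin about which the handle turns in the jig's x-z plane: jig x = -38, y = 30 mm, 58 mm above the bench. The handle reaches 118 mm from it: a flat steel bar, then from 38 mm on a black rubber grip 24 mm wide (along the jig's y) and 15 mm thick, centred on the line through the pin.
- grip (a point): Middle of the rubber grip's upper face (the face to push on), 88 mm along the handle from its pin; the grip ends 30 mm farther out. It moves with the handle: open it is 138 mm above the bench, locked 66 mm.
- clamp_foot: Sprung rubber foot, 18 mm across, on the end of the steel clamp arm. Open, the arm stands nearly upright, up to 150 mm above the bench; the handle swings it down so that the foot presses on the blank's top at jig x = 45, y = 30 mm. Origin of this entry: the arm's own pin at jig x = -14, y = 30 mm, 68 mm above the bench.
- glue: White glue bottle, 56 mm across and 150 mm tall, standing on the bench past the stop; origin at the centre of its base. Not to be disturbed.
- tape: Cardboard-coloured tape roll, 90 mm across and 25 mm high, lying flat on the bench; origin at the centre of its underside. Not to be disturbed.
- hammer: Hammer lying on the bench beyond the jig, handle along its own x. Not to be disturbed.
Mind the look-alikes: they are no part of the job. Several things have the shape of the blank; the one meant has the colours described above.

How it is judged:
By the outcome, as a careful person would: the job done as asked, in the order asked, and still so for the second after the job is handed in, with the robot touching nothing.
It also fails if it takes over 48 s, if anything falls off the work surface, if the arm or the gripper's body presses on something with over 40 N, if the wrist force passes 120 N, or if a joint passes its speed limit or range.

## Working session

There is one attempt and no reset: what is moved stays moved. The work goes in short steps, Python scripts to look and compute and a shell command to move; the robot and the scene stay as the last step left them, time stands still between calls to the robot, and variables do not carry over. Pictures are saved under pics/ and viewed, about 8 in all and at most 12, crops included, and the job is handed in when it is done.

```bash
mkdir -p pics
python3 - <<'E'
from workcell import bot
import cv2
for n in("top","side"):
    c=bot.camera(n); cv2.imwrite(f"pics/{n}0.png",c["pixels"][:,:,::-1])
    print(n,c["fov_y"],c["cx"],c["cy"],c["origin"],c["rotation"],[k for k in c])
o=bot.get_obs();print(o,bot.hold_point_z)
E
```

```text
top 44.70102528513024 257.77309750428543 193.52202824394143 [0.41677634 0.06128116 1.0004271 ] [-2.89610695 -0.00584312 -1.66029787] ['pixels', 'fov_y', 'cx', 'cy', 'origin', 'rotation']
side 43.94221496238893 240.4765689704051 193.74992792431667 [ 0.29616497 -0.70951692  0.67727684] [-2.19107131  0.02100849 -0.42781111] ['pixels', 'fov_y', 'cx', 'cy', 'origin', 'rotation']
{'time_s': 0.1, 'q': array([ 1.19447358,  0.42666387,  0.07385909,  1.60653209, -0.03409652,
        1.11077754, -0.06711411]), 'dq': array([-0.00203732, -0.0003725 ,  0.00081305, -0.00109052,  0.00014682,
        0.00181816,  0.0004669 ]), 'tau': array([ 7.52466498e-03, -9.37466812e+01,  3.67702916e+00, -4.55046237e+01,
       -4.85270249e-02,  1.68072665e-02,  7.90183663e-05]), 'tcp_pos': array([ 0.15167843, -0.6573438 ,  0.20485436]), 'orientation': array([-3.14047436e+00,  8.38899767e-05,  2.26773392e-01]), 'ft_force': array([ 0.70347484, -0.1560334 ,  0.56791359]), 'torque': array([ 0.03042157,  0.01223546, -0.0223659 ]), 'width': 0.09408442196279193} 0.0188
```

View pics/top0.png

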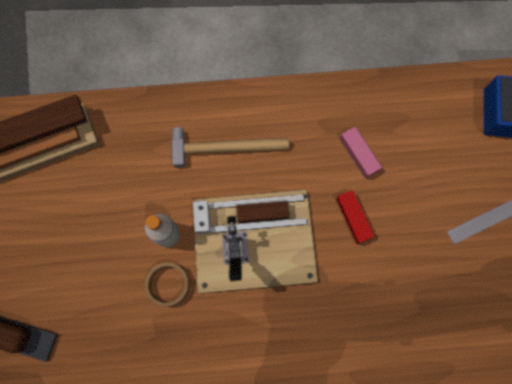

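View pics/side0.png

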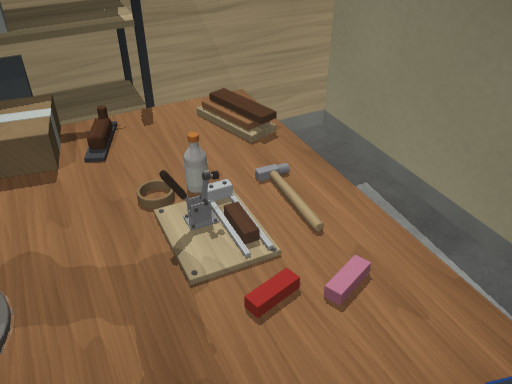

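The top view shows the jig at (195–315, 195–290), with the stop at its left end (201,215) and the brown blank at (263,212). The look-alikes are the red block (355,217), the pink block (361,152), the dark-brown plank stack at upper left (40,130), and the plane at (20,337). I choose the dark-brown piece between the rails and will check it in close crops.

Run:
```python
import cv2
a=cv2.imread("pics/top0.png")[180:300,140:325]; cv2.imwrite("pics/topc.png",cv2.resize(a,None,fx=4.3,fy=4.3,interpolation=cv2.INTER_CUBIC))
a=cv2.imread("pics/side0.png")[155:285,140:290]; cv2.imwrite("pics/sidec.png",cv2.resize(a,None,fx=4.5,fy=4.5,interpolation=cv2.INTER_CUBIC))
```

```text
(no output)
```

View pics/topc.png

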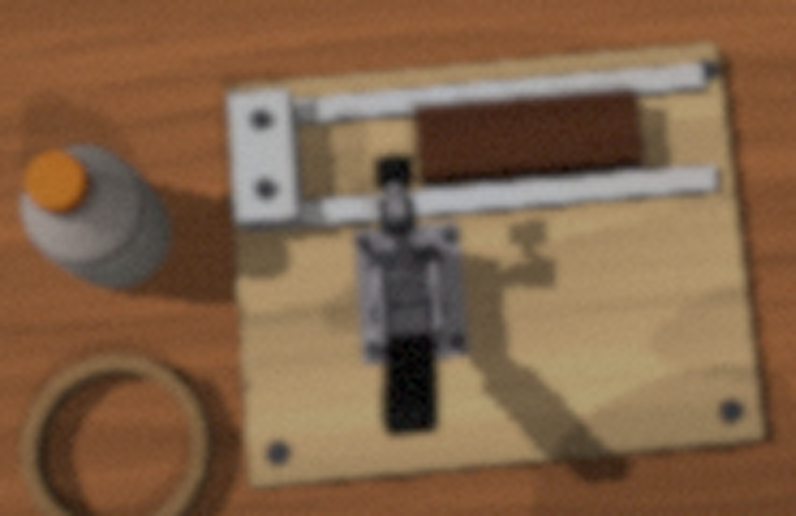

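View pics/sidec.png

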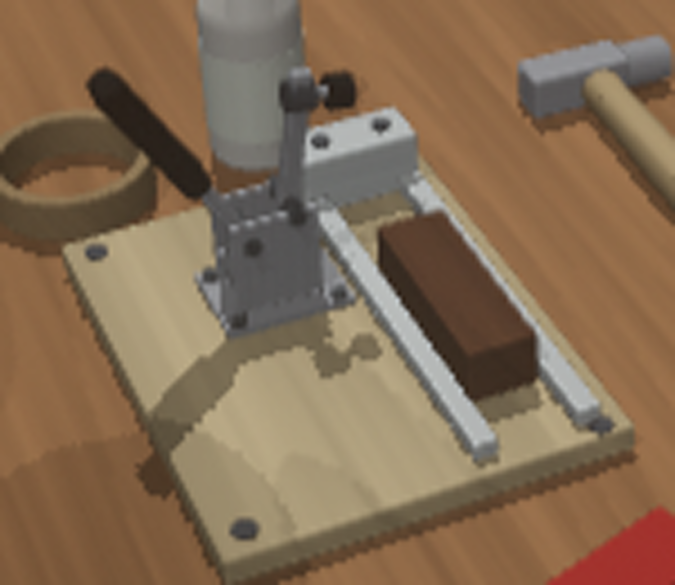

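The crops confirm the choice: dark-brown block in the channel between the metal rails, clamp open, handle towards -x. Now I'll fit the poses.

```bash
cat > lib.py <<'E'
import numpy as np
from scipy.spatial.transform import Rotation as R
W,H=512,384
CAM={"top":(44.70102528513024,257.77309750428543,193.52202824394143,[0.41677634,0.06128116,1.0004271],[-2.89610695,-0.00584312,-1.66029787]),
"side":(43.94221496238893,240.4765689704051,193.74992792431667,[0.29616497,-0.70951692,0.67727684],[-2.19107131,0.02100849,-0.42781111])}
def proj(n,P):
    f,cx,cy,o,r=CAM[n]; f=H/2/np.tan(np.radians(f/2))
    c=R.from_euler("xyz",r).inv().apply(np.atleast_2d(P)-o)
    return np.c_[cx+f*c[:,0]/c[:,2],cy+f*c[:,1]/c[:,2]]
def place(p,L):
    L=np.atleast_2d(L)/1000.
    return R.from_euler("z",p[2]).apply(L)+[p[0],p[1],0]
E
cat > fit.py <<'E'
from lib import *
from scipy.optimize import least_squares
T=lambda u,v:((u+.5)/4.3-.5+140,(v+.5)/4.3-.5+180)
S=lambda u,v:((u+.5)/4.5-.5+140,(v+.5)/4.5-.5+155)
jig=[("top",(90,-135,15),T(718,43)),("top",(-110,-135,15),T(768,440)),("top",(-110,115,15),T(252,487)),
("top",(77,80,49),T(290,88)),("top",(13,80,49),T(300,216)),("top",(77,110,49),T(228,92)),("top",(13,110,49),T(237,226)),
("side",(-110,115,15),S(63,247)),("side",(-110,-135,15),S(225,570)),("side",(90,-135,15),S(633,430)),("side",(77,80,49),S(417,145)),("side",(77,110,49),S(400,110))]
bl=[("top",(18,55,45),T(418,105)),("top",(18,-55,45),T(637,92)),("top",(-18,-55,45),T(643,165)),("top",(-18,55,45),T(422,183)),
("side",(-18,55,45),S(378,230)),("side",(18,55,45),S(443,210)),("side",(18,-55,45),S(537,340)),("side",(-18,-55,45),S(468,355))]
def fit(D,x0):
    f=lambda p:np.concatenate([(proj(n,place(p,L))[0]-uv) for n,L,uv in D])
    s=least_squares(f,x0,loss="soft_l1");print(s.x.round(4),f(s.x).reshape(-1,2).round(1).tolist());return s.x
j=fit(jig,[.5,0,0]);b=fit(bl,[.5,0,0])
d=R.from_euler("z",-j[2]).apply([*(b-j)[:2],0])*1000
print("blank in jig",d)
for n,L in dict(rear=(45,d[1]-55,45),stop=(45,80,15),pin=(-38,30,58),gripopen=(-82-6.5+13,30,138),gripend=(-38-59,30,160),griplock=(-126,30,66)).items(): print(n,place(j,L)[0].round(4))
E
python3 fit.py
```

```text
[0.572  0.0601 0.0009] [[0.6, -0.3], [0.1, 0.1], [-0.1, 0.3], [0.6, -0.0], [0.3, 0.4], [0.7, 0.3], [0.3, -0.7], [-0.8, -0.7], [-0.4, -1.4], [0.9, -1.1], [0.3, -2.8], [-0.9, -1.4]]
[ 0.6163  0.0258 -0.0181] [[-0.1, 0.3], [1.2, -0.2], [1.3, -0.4], [-0.0, -1.0], [-0.7, -1.1], [-0.2, -0.8], [-0.1, -1.1], [-0.7, 0.3]]
blank in jig [ 44.30275515 -34.37765853   0.        ]
rear [ 0.617  -0.0292  0.045 ]
stop [0.6169 0.1401 0.015 ]
pin [0.5339 0.0901 0.058 ]
gripopen [0.4964 0.09   0.138 ]
gripend [0.4749 0.09   0.16  ]
griplock [0.4459 0.09   0.066 ]
```

Jig fits at (0.572, 0.060), yaw ≈ 0; the blank's rear is at y ≈ -0.029 with about 59 mm to go, which agrees with the stated 25–60 mm. I'll turn to yaw +90° first (tool x = world +y, tool y = world +x, fingers shut), then travel.

```bash
python3 -m handwheel '[{"hand":0,"delta_pos":[0,0,0],"angular":[0,0,-0.1344]},{"hand":0,"delta_pos":[0,0,0],"angular":[0,0,-0.1344]},{"hand":0,"delta_pos":[0,0,0],"angular":[0,0,-0.1344]},{"hand":0,"delta_pos":[0,0,0],"angular":[0,0,-0.1344]},{"hand":0,"delta_pos":[0,0,0],"angular":[0,0,-0.1344]},{"hand":0,"delta_pos":[0,0,0],"angular":[0,0,-0.1344]},{"hand":0,"delta_pos":[0,0,0],"angular":[0,0,-0.1344]},{"hand":0,"delta_pos":[0,0,0],"angular":[0,0,-0.1344]},{"hand":0,"delta_pos":[0,0,0],"angular":[0,0,-0.1344]},{"hand":0,"delta_pos":[0,0,0],"angular":[0,0,-0.1344]},{"hand":0,"delta_pos":[0,0,0],"angular":[0,0,0]}]'
python3 -m handwheel '[{"hand":0,"delta_pos":[0.028,0.023,0],"angular":[0,0,0]},{"hand":0,"delta_pos":[0.028,0.023,0],"angular":[0,0,0]},{"hand":0,"delta_pos":[0.028,0.023,0],"angular":[0,0,0]},{"hand":0,"delta_pos":[0.028,0.023,0],"angular":[0,0,0]},{"hand":0,"delta_pos":[0.028,0.023,0],"angular":[0,0,0]},{"hand":0,"delta_pos":[0.028,0.023,0],"angular":[0,0,0]},{"hand":0,"delta_pos":[0.028,0.023,0],"angular":[0,0,0]},{"hand":0,"delta_pos":[0.028,0.023,0],"angular":[0,0,0]},{"hand":0,"delta_pos":[0.028,0.023,0],"angular":[0,0,0]},{"hand":0,"delta_pos":[0.028,0.023,0],"angular":[0,0,0]},{"hand":0,"delta_pos":[0.028,0.023,0],"angular":[0,0,0]},{"hand":0,"delta_pos":[0.028,0.023,0],"angular":[0,0,0]},{"hand":0,"delta_pos":[0.028,0.023,0],"angular":[0,0,0]},{"hand":0,"delta_pos":[0.028,0.023,0],"angular":[0,0,0]},{"hand":0,"delta_pos":[0.028,0.023,0],"angular":[0,0,0]},{"hand":0,"delta_pos":[0.028,0.023,0],"angular":[0,0,0]},{"hand":0,"delta_pos":[0.028,0.023,0],"angular":[0,0,0]},{"hand":0,"delta_pos":[0.028,0.023,0],"angular":[0,0,0]},{"hand":0,"delta_pos":[0.028,0.023,0],"angular":[0,0,0]},{"hand":0,"delta_pos":[0,0,0],"angular":[0,0,0]}]'; python3 -c "
from workcell import bot;print(bot.get_obs())"
```

```text
time_s: 1.2
tcp_pos: [0.1515, -0.6575, 0.205]
orientation: [3.142, -0.001, 1.573]
ft_force: [-0.5, -0.2, 0.4]
width: 0.0093
time_s: 3.2
tcp_pos: [0.5911, -0.1207, 0.2053]
orientation: [3.141, -0.002, 1.572]
ft_force: [-0.1, 0.3, 0.6]
width: 0.0004
{'time_s': 3.2, 'q': array([ 0.51170487,  0.35509527, -0.52298874,  1.74583835,  0.19417478,
        1.09194485, -0.07321741]), 'dq': array([ 0.05150106, -0.02459976,  0.04557009,  0.03861546, -0.001974  ,
        0.00040815,  0.067635  ]), 'tau': array([ -0.69782412, -78.98792267,  -6.89428926, -45.32918572,
         0.41238067,   0.15617525,  -1.42632823]), 'tcp_pos': array([ 0.59105684, -0.12065723,  0.20530167]), 'orientation': array([ 3.14078660e+00, -2.42525314e-03,  1.57167773e+00]), 'ft_force': array([-0.12848243,  0.27575564,  0.57882815]), 'torque': array([ 0.00637842, -0.06788698,  0.02939722]), 'width': 0.000371058692058513}
```

```bash
python3 -m handwheel '[{"hand":0,"delta_pos":[0.02,0.013,0],"angular":[0,0,0]},{"hand":0,"delta_pos":[0.02,0.013,0],"angular":[0,0,0]},{"hand":0,"delta_pos":[0,0,0.03],"angular":[0,0,0]},{"hand":0,"delta_pos":[0,0,0.03],"angular":[0,0,0]},{"hand":0,"delta_pos":[0,0,0.03],"angular":[0,0,0]},{"hand":0,"delta_pos":[0,0,0.03],"angular":[0,0,0]},{"hand":0,"delta_pos":[0,0,0.02],"angular":[0,0,0]},{"hand":0,"delta_pos":[0,0,0.015],"angular":[0,0,0]},{"hand":0,"delta_pos":[0,0,0.01],"angular":[0,0,0]},{"hand":0,"delta_pos":[0,0,0.004],"angular":[0,0,0]},{"hand":0,"delta_pos":[0,0,0],"angular":[0,0,0]}]'
python3 - <<'E'
from workcell import bot
import cv2
ims=[]
for n,(a,b,c,d) in dict(top=(150,310,170,340),side=(140,300,150,320)).items():
    p=bot.camera(n)["pixels"][:,:,::-1]; ims.append(cv2.resize(p[a:b,c:d],(400,376),interpolation=cv2.INTER_CUBIC))
cv2.imwrite("pics/pre.png",cv2.hconcat(ims))
E
```

```text
time_s: 4.3
tcp_pos: [0.6149, -0.0857, 0.0366]
orientation: [3.142, -0.0, 1.57]
ft_force: [-0.1, -0.3, -0.7]
width: 0.0003
```

View pics/pre.png

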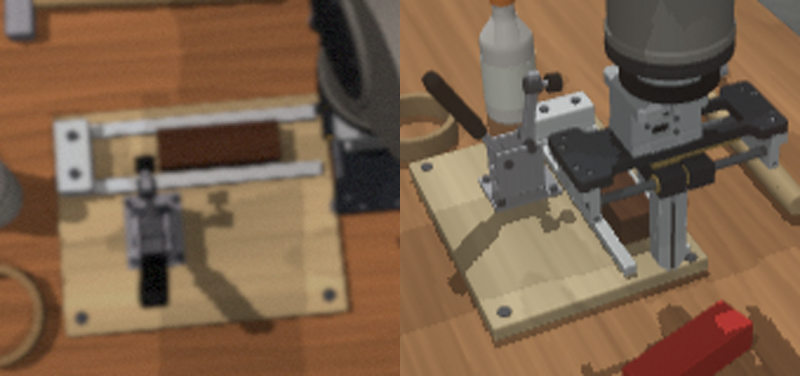

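The fingers stand in the channel behind the blank, between the rails, with the gripper body lying across x and clear of the clamp. Now pushing.

```bash
python3 -m handwheel '[{"hand":0,"delta_pos":[0.009,0,0],"angular":[0,0,0]},{"hand":0,"delta_pos":[0.009,0,0],"angular":[0,0,0]},{"hand":0,"delta_pos":[0.009,0.001,0],"angular":[0,0,0]},{"hand":0,"delta_pos":[0.006,0.001,0],"angular":[0,0,0]},{"hand":0,"delta_pos":[0.004,0,0],"angular":[0,0,0]},{"hand":0,"delta_pos":[0.003,0,0],"angular":[0,0,0]},{"hand":0,"delta_pos":[0.003,0,0],"angular":[0,0,0]},{"hand":0,"delta_pos":[0.003,0,0],"angular":[0,0,0]},{"hand":0,"delta_pos":[0.003,0,0],"angular":[0,0,0]},{"hand":0,"delta_pos":[0.003,0,0],"angular":[0,0,0]},{"hand":0,"delta_pos":[0.003,0,0],"angular":[0,0,0]}]'
python3 -m handwheel '[{"hand":0,"delta_pos":[0.003,0,0],"angular":[0,0,0]},{"hand":0,"delta_pos":[0.003,0,0],"angular":[0,0,0]},{"hand":0,"delta_pos":[0.003,0,0],"angular":[0,0,0]},{"hand":0,"delta_pos":[0.003,0,0],"angular":[0,0,0]},{"hand":0,"delta_pos":[0.003,0,0],"angular":[0,0,0]},{"hand":0,"delta_pos":[0.003,0,0],"angular":[0,0,0]},{"hand":0,"delta_pos":[0.003,0,0],"angular":[0,0,0]},{"hand":0,"delta_pos":[0.003,0,0],"angular":[0,0,0]}]'
```

```text
time_s: 5.5
tcp_pos: [0.6168, -0.0306, 0.0365]
orientation: [-3.142, 0.0, 1.571]
ft_force: [0.9, -1.2, -0.5]
width: 0.0002
time_s: 6.3
tcp_pos: [0.6168, -0.0064, 0.0365]
orientation: [3.142, -0.0, 1.571]
ft_force: [0.7, -0.5, -0.7]
width: 0.0005
```

```bash
python3 -m handwheel '[{"hand":0,"delta_pos":[0.003,0,0],"angular":[0,0,0]},{"hand":0,"delta_pos":[0.003,0,0],"angular":[0,0,0]},{"hand":0,"delta_pos":[0.003,0,0],"angular":[0,0,0]},{"hand":0,"delta_pos":[0.003,0,0],"angular":[0,0,0]},{"hand":0,"delta_pos":[0.003,0,0],"angular":[0,0,0]},{"hand":0,"delta_pos":[0.003,0,0],"angular":[0,0,0]}]'
python3 -m handwheel '[{"hand":0,"delta_pos":[0.0015,0,0],"angular":[0,0,0]},{"hand":0,"delta_pos":[0.0015,0,0],"angular":[0,0,0]}]'
python3 -m handwheel '[{"hand":0,"delta_pos":[0.0015,0,0],"angular":[0,0,0]},{"hand":0,"delta_pos":[0.0015,0,0],"angular":[0,0,0]}]'
python3 -m handwheel '[{"hand":0,"delta_pos":[0.001,0,0],"angular":[0,0,0]},{"hand":0,"delta_pos":[0.001,0,0],"angular":[0,0,0]}]'
```

```text
time_s: 6.9
tcp_pos: [0.6168, 0.0116, 0.0366]
orientation: [3.142, -0.0, 1.571]
ft_force: [-0.3, -0.7, 0.1]
width: 0.0003
time_s: 7.1
tcp_pos: [0.6168, 0.0144, 0.0365]
orientation: [3.142, 0.0, 1.571]
ft_force: [0.1, -0.7, -0.1]
width: 0.0005
time_s: 7.3
tcp_pos: [0.6168, 0.0173, 0.0365]
orientation: [3.142, -0.0, 1.571]
ft_force: [-0.2, -0.6, 0.4]
width: 0.0004
time_s: 7.5
tcp_pos: [0.6168, 0.0193, 0.0365]
orientation: [-3.142, 0.0, 1.571]
ft_force: [-0.4, -0.4, 0.0]
width: 0.0001
```

```bash
for i in 1 2 ; do :; done
python3 -m handwheel '[{"hand":0,"delta_pos":[0.001,0,0],"angular":[0,0,0]},{"hand":0,"delta_pos":[0.001,0,0],"angular":[0,0,0]}]' | grep -E "tcp|ft"
python3 -m handwheel '[{"hand":0,"delta_pos":[0.001,0,0],"angular":[0,0,0]}]'| grep -E "tcp|ft"
python3 -m handwheel '[{"hand":0,"delta_pos":[0.001,0,0],"angular":[0,0,0]}]'| grep -E "tcp|ft"
python3 - <<'E'
from workcell import bot
import cv2
ims=[]
for n,(a,b,c,d) in dict(top=(180,270,180,280),side=(150,260,160,280)).items():
    p=bot.camera(n)["pixels"][:,:,::-1]; ims.append(cv2.resize(p[a:b,c:d],(400,363),interpolation=cv2.INTER_CUBIC))
cv2.imwrite("pics/push.png",cv2.hconcat(ims))
E
```

```text
tcp_pos: [0.6168, 0.0213, 0.0365]
ft_force: [0.3, -1.0, 0.5]
tcp_pos: [0.6168, 0.0223, 0.0365]
ft_force: [-0.1, -3.4, 1.1]
tcp_pos: [0.6168, 0.0224, 0.0365]
ft_force: [1.1, -7.8, 2.7]
```

View pics/push.png

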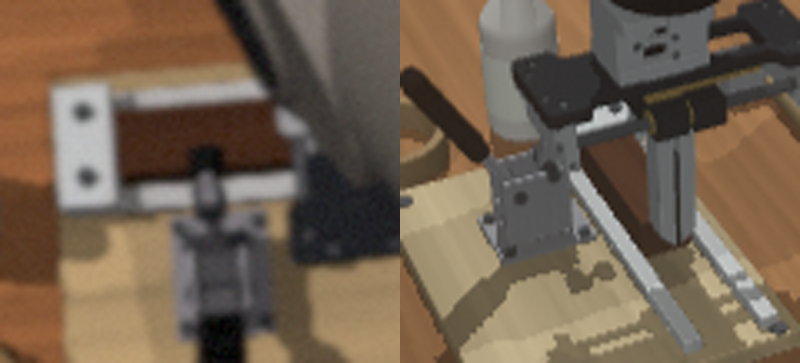

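Force rises from about 1 N to 8 N with the tool stopped at y = 0.0224 (predicted about 0.02), and the top view shows the blank's end at the stop face (crop px ~118,140), so it is butted. Now back off, rise, and go above the handle. I'll also compute the press path.

```bash
python3 -m handwheel '[{"hand":0,"delta_pos":[-0.005,0,0],"angular":[0,0,0]},{"hand":0,"delta_pos":[-0.008,0,0],"angular":[0,0,0]},{"hand":0,"delta_pos":[0,0,-0.01],"angular":[0,0,0]},{"hand":0,"delta_pos":[0,0,-0.03],"angular":[0,0,0]},{"hand":0,"delta_pos":[0,0,-0.03],"angular":[0,0,0]},{"hand":0,"delta_pos":[0,0,-0.03],"angular":[0,0,0]},{"hand":0,"delta_pos":[0,0,-0.03],"angular":[0,0,0]},{"hand":0,"delta_pos":[0,0,-0.03],"angular":[0,0,0]},{"hand":0,"delta_pos":[0.02,-0.024,0],"angular":[0,0,0]},{"hand":0,"delta_pos":[0.02,-0.024,0],"angular":[0,0,0]},{"hand":0,"delta_pos":[0.02,-0.024,0],"angular":[0,0,0]},{"hand":0,"delta_pos":[0.02,-0.024,0],"angular":[0,0,0]},{"hand":0,"delta_pos":[0,0,0],"angular":[0,0,0]},{"hand":0,"delta_pos":[0,0,0],"angular":[0,0,0]}]'
python3 - <<'E'
from lib import *
import numpy as np
for th in np.arange(0,1.06,.1):
    a=np.pi/3-th;s=85
    x=-38-s*np.cos(a)+7.5*np.sin(a);z=58+s*np.sin(a)+7.5*np.cos(a)
    print(round(th,2),(place([.572,.0601,.0009],[x+12.5,30,z])[0]).round(4))
from workcell import bot
import cv2
ims=[]
for n,(a,b,c,d) in dict(top=(180,300,180,280),side=(110,260,150,275)).items():
    p=bot.camera(n)["pixels"][:,:,::-1]; ims.append(cv2.resize(p[a:b,c:d],(400,480),interpolation=cv2.INTER_CUBIC))
cv2.imwrite("pics/h.png",cv2.hconcat(ims))
E
```

```text
time_s: 9.4
tcp_pos: [0.5209, 0.0905, 0.1974]
orientation: [3.14, 0.0, 1.572]
ft_force: [1.1, -0.7, -0.7]
width: 0.0006
0.0 [0.5105 0.09   0.1354]
0.1 [0.5029 0.09   0.1314]
0.2 [0.4958 0.09   0.1267]
0.3 [0.4892 0.09   0.1213]
0.4 [0.4832 0.09   0.1152]
0.5 [0.4778 0.09   0.1086]
0.6 [0.4731 0.09   0.1015]
0.7 [0.4691 0.09   0.094 ]
0.8 [0.4659 0.09   0.0861]
0.9 [0.4635 0.09   0.0779]
1.0 [0.4619 0.09   0.0695]
```

View pics/h.png

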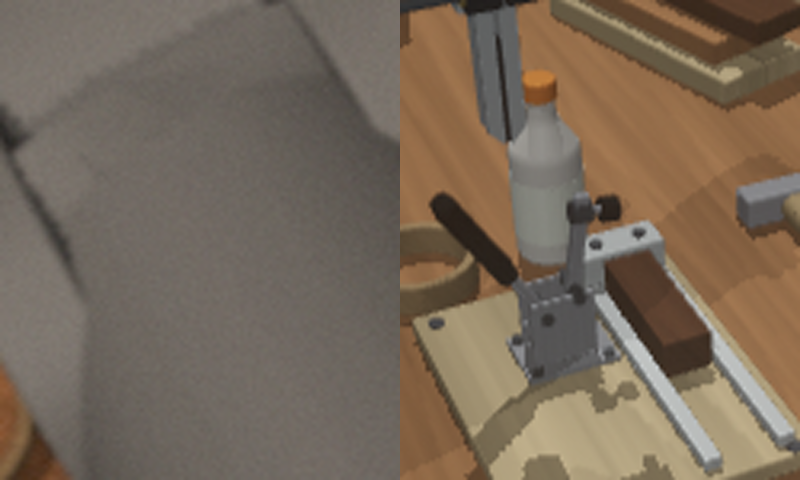

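The side view shows the fingers (crop ~500,130) above and between handle and arm; the clamp is open and the blank is against the stop. The path is clear, so I press along the grip's arc.

```bash
python3 -m handwheel '[{"hand":0,"delta_pos":[0,0,0.02],"angular":[0,0,0]},{"hand":0,"delta_pos":[0,0,0.02],"angular":[0,0,0]},{"hand":0,"delta_pos":[0,0,0.02],"angular":[0,0,0]},{"hand":0,"delta_pos":[0,-0.005,0.001],"angular":[0,0,0]},{"hand":0,"delta_pos":[0,-0.005,0.001],"angular":[0,0,0]},{"hand":0,"delta_pos":[0,-0.0038,0.002],"angular":[0,0,0]},{"hand":0,"delta_pos":[0,-0.0038,0.002],"angular":[0,0,0]},{"hand":0,"delta_pos":[0,-0.0036,0.0023],"angular":[0,0,0]},{"hand":0,"delta_pos":[0,-0.0035,0.0024],"angular":[0,0,0]}]'
python3 -m handwheel '[{"hand":0,"delta_pos":[0,-0.0033,0.0027],"angular":[0,0,0]},{"hand":0,"delta_pos":[0,-0.0033,0.0027],"angular":[0,0,0]},{"hand":0,"delta_pos":[0,-0.003,0.003],"angular":[0,0,0]},{"hand":0,"delta_pos":[0,-0.003,0.003],"angular":[0,0,0]}]'
```

```text
time_s: 10.4
tcp_pos: [0.4974, 0.0904, 0.1272]
orientation: [3.138, -0.0, 1.57]
ft_force: [2.8, 0.0, 9.0]
width: 0.0004
time_s: 10.8
tcp_pos: [0.4847, 0.0905, 0.1158]
orientation: [3.138, -0.0, 1.571]
ft_force: [1.4, -0.9, 9.7]
width: 0.0006
```

Spring force is about 9 N, as expected. Continuing past the dead point.

```bash
python3 -m handwheel '[{"hand":0,"delta_pos":[0,-0.0027,0.0033],"angular":[0,0,0]},{"hand":0,"delta_pos":[0,-0.0027,0.0033],"angular":[0,0,0]},{"hand":0,"delta_pos":[0,-0.0024,0.0036],"angular":[0,0,0]},{"hand":0,"delta_pos":[0,-0.0023,0.0036],"angular":[0,0,0]},{"hand":0,"delta_pos":[0,-0.002,0.0038],"angular":[0,0,0]},{"hand":0,"delta_pos":[0,-0.002,0.0038],"angular":[0,0,0]}]'
python3 -m handwheel '[{"hand":0,"delta_pos":[0,-0.0016,0.004],"angular":[0,0,0]},{"hand":0,"delta_pos":[0,-0.0016,0.004],"angular":[0,0,0]},{"hand":0,"delta_pos":[0,-0.0012,0.0041],"angular":[0,0,0]},{"hand":0,"delta_pos":[0,-0.0012,0.0041],"angular":[0,0,0]},{"hand":0,"delta_pos":[0,-0.0008,0.0042],"angular":[0,0,0]},{"hand":0,"delta_pos":[0,-0.0008,0.0042],"angular":[0,0,0]},{"hand":0,"delta_pos":[0,0,0],"angular":[0,0,0]}]'
python3 -m handwheel '[{"hand":0,"delta_pos":[0,0,-0.02],"angular":[0,0,0]},{"hand":0,"delta_pos":[0,0,-0.03],"angular":[0,0,0]},{"hand":0,"delta_pos":[0,0,-0.03],"angular":[0,0,0]},{"hand":0,"delta_pos":[0,0,-0.03],"angular":[0,0,0]},{"hand":0,"delta_pos":[-0.03,0,-0.03],"angular":[0,0,0]},{"hand":0,"delta_pos":[-0.04,0,0],"angular":[0,0,0]},{"hand":0,"delta_pos":[-0.04,0,0],"angular":[0,0,0]},{"hand":0,"delta_pos":[-0.04,0,0],"angular":[0,0,0]},{"hand":0,"delta_pos":[-0.04,0,0],"angular":[0,0,0]},{"hand":0,"delta_pos":[-0.04,0,0],"angular":[0,0,0]},{"hand":0,"delta_pos":[-0.04,0,0],"angular":[0,0,0]},{"hand":0,"delta_pos":[-0.04,0,0],"angular":[0,0,0]},{"hand":0,"delta_pos":[0,0,0],"angular":[0,0,0]}]'
python3 - <<'E'
from workcell import bot
import cv2
ims=[]
for n,(a,b,c,d) in dict(top=(110,310,130,330),side=(110,270,130,290)).items():
    p=bot.camera(n)["pixels"][:,:,::-1]; cv2.imwrite(f"pics/{n}E.png",p);ims.append(cv2.resize(p[a:b,c:d],(400,400),interpolation=cv2.INTER_CUBIC))
cv2.imwrite("pics/end.png",cv2.hconcat(ims))
E
```

```text
time_s: 11.4
tcp_pos: [0.4696, 0.0904, 0.0936]
orientation: [3.14, -0.0, 1.571]
ft_force: [-0.4, 0.1, 2.5]
width: 0.0007
time_s: 12.1
tcp_pos: [0.4618, 0.0903, 0.0678]
orientation: [-3.141, 0.0, 1.571]
ft_force: [0.1, -0.4, 0.6]
width: 0.0003
time_s: 13.4
tcp_pos: [0.4613, -0.2248, 0.2082]
orientation: [-3.141, 0.001, 1.565]
ft_force: [-0.4, 0.3, 0.0]
width: 0.0007
```

View pics/end.png

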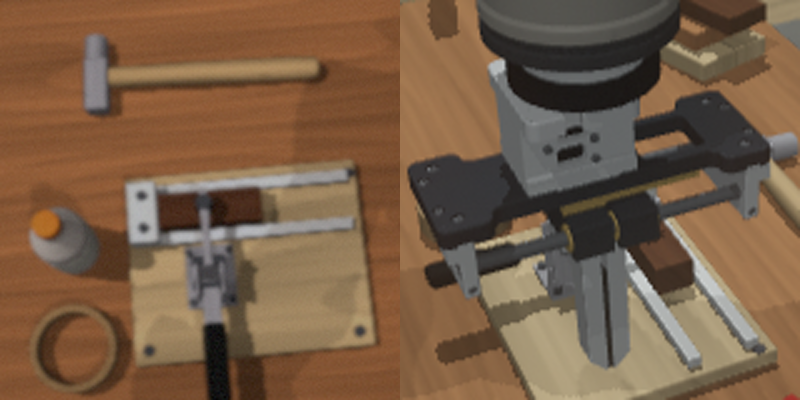

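The top view shows the handle level and pointing to -x (crop 216,360), the arm down with its foot on the blank (203,203), and the blank at the stop (160,208). One close check of the butt joint, plus a before/after comparison of the bystanders.

Run:
```python
import cv2,numpy as np
a=cv2.imread("pics/top0.png");b=cv2.imread("pics/topE.png")
for n,(x0,y0,x1,y1) in dict(glue=(143,210,182,250),tape=(142,260,192,308),hammer=(170,122,292,170)).items():
    A,B=[cv2.GaussianBlur(i[y0:y1,x0:x1],(3,3),0).mean(2) for i in(a,b)]
    print(n,cv2.phaseCorrelate(A,B,cv2.createHanningWindow(A.shape[::-1],cv2.CV_64F)))
cv2.imwrite("pics/z.png",cv2.resize(b[185:300,185:275],None,fx=5,fy=5,interpolation=cv2.INTER_CUBIC))
```

```text
glue ((0.048082637565794784, 0.015714910141003458), 1.042967450070224)
tape ((-0.09865811465915542, -0.036158915646357315), 1.1926899734664793)
hammer ((0.5769882482497692, -0.13894177766459137), 1.079467591431462)
```

View pics/z.png

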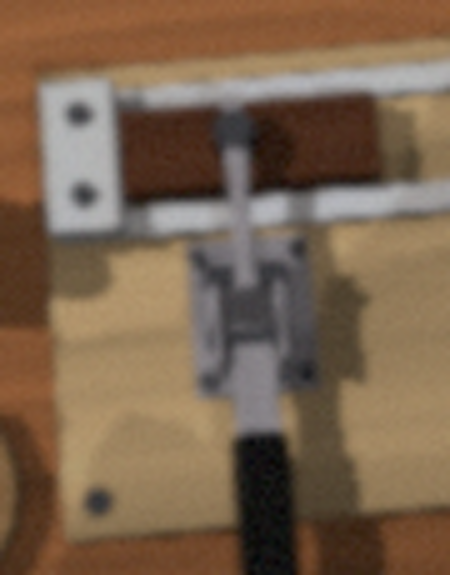

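The blank is flush with the stop (crop x ≈ 121) and the foot is on its top.

```bash
python3 -c "
from workcell import bot;print(bot.finish_job())"
```

```text
the job is handed in; nothing more can be done
None
```

I pushed the blank about 59 mm along its channel to the stop block, then pressed the clamp handle down along its arc until it locked. I then moved the arm clear and handed the job in at about 13.5 s of the 48 s allowed.

**Blank at the stop:** the push force rose from about 1 N to 8 N while the tool stopped moving. The last close-up shows the blank's end flush with the stop.

**Clamp locked:** the spring resisted with about 9–10 N, falling to about 0.6 N past the dead point. After I let go, the handle stayed level with the foot on the blank.

**Other objects:** comparing top-camera pictures from before and after, the glue bottle and tape roll shifted by no more than 0.1 pixel. The hammer came out at 0.6 pixel, a slight disagreement. I put it down to changed shadows, because the tool never came near the hammer, but I did not check it further. In the side view, the gripper hid the clamp in the last picture, so the final check of the clamp rests on the top view alone.

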